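# File the big jigsaw box on edge in the understairs sorter

### The arm

A 6-joint arm with a two-finger parallel gripper is mounted at the origin on the work surface. World frame = base frame: x ahead of the robot, y to its left, z up, the work surface at z = 0. Lengths are in m, angles in degrees, forces in N, time in s.
With the tool pointing down it reaches from about 0.4 to 0.825 m from the base axis. Payload 7 kg.
Tool frame: the origin (TCP) lies at the centre of the arm's flange, where the gripper is bolted on; the fingertips stand 178 mm ahead of it and the grasp point (between the pads) lies 159 mm ahead of it (tip_reach is the distance from the TCP to the fingertips, in m); z points along the fingers, y is the line along which they close (so a half turn about z gives the same grasp; the last joint's range is limited). The gripper opens to 88 mm and grips with 3 to 60 N. Pads are 19 mm wide; open, the fingers measure 130 mm over their backs; the gripper's body (78 mm by 193 mm) begins 47 mm behind the grasp point.
Start: joints at [16.507, 20.546, 0.682, 0, -70.136, -16.507], TCP at [0.675, -0, 0.405] pointing down, gripper open.
Joint ranges: [-176.03, 176.03], [-82.01, 121.73], [-58.28, 71.71], [-173.87, 95.51], [-174.79, -0.11], [-173.66, 173.66]. Speed limits (degrees/s): [136.94, 136.94, 172.46, 180, 180, 180].

### API

Orientations are given as [roll, pitch, yaw] about the fixed x, y, z axes, in that order (R = Rz(yaw) Ry(pitch) Rx(roll)).
In Python, from plant import * gives the robot as it stands.
- The arm moves only by the shell command python3 -m handwheel 'ROWS'. ROWS is JSON, a list of rows, each a list of 7 numbers: the opening, from -1 (shut) to 1 (fully open), then the shift along the tool's x, y, z as a fraction of full scale, then the turn, a rotation vector about the tool's x, y, z as a fraction of full scale. A call has 1 to 5 rows; each row shifts and turns the commanded pose from where the row before left it, along the tool's axes as they then stand; what a row does not reach is not made up. Full scale, the value 1, is 0.025 m for a shift and 6 degrees for a turn. A row lasts 1/8 s, in which the tool goes at most 62.5 mm and 10.7 degrees, less where a joint would pass 70% of its speed; a pose out of reach is approached as far as the arm can. A call with a number of a shift or a turn outside -1 to 1 is refused whole. A call with a gripper value outside its range is refused whole. The fingers move at their own pace and stop on an object; the grip force is fixed at half the most. Time passes only in rows, so rows that do not move let the fingers close. It gives the time, the measured TCP pose, the force, the opening and the grip force at its end, in the units of the state.
- get_obs(): the state, without advancing time (a new reading comes with each control period).
- snapshot(name): name is "scene" or "side" or "wrist"; returns a dict with "color" (480x640x3 uint8, red, green, blue), "fx", "fy", "cx", "cy" (pixels), "R" (3x3) and "t" (3): a world point X has camera coordinates R X + t; the wrist camera has in their place "tool_from_camera" (4x4, takes a point from camera to tool coordinates, whose origin is the TCP and whose axes are the flange's). Camera axes: x right, y down, z forward; pixel columns grow to the right and rows downward; lengths in m; the calibration is good to about 2 mm. The wrist camera is an equidistant fisheye: a pixel r from the principal point sees the ray r / f radians off the axis. A picture is of the moment at which its call begins: read the wrist's pose just before it. There is no depth.
- close_job(): hands the job in; it is judged then, once.
The state is a dict: "clock": time; "joint_pos": joint angles; "qvel": joint speeds; "tau": joint torques, N m; "tool_pos": TCP position; "orientation": TCP orientation; "force": force on the tool from outside, world axes, zero at the start; "moment": the same for the moment, N m; "opening": finger opening in m; "gripper_force": force on a finger pad.
Only numpy, scipy, OpenCV 4.12 (cv2) and the standard library are available. Lean on these libraries where they do the work, as an engineer would, in place of code of your own. Each camera call takes 0.05 s, during which the arm holds its last target. There are 200 camera calls.

### The job

Three cardboard game boxes stand on edge on the cork mat. Take the biggest one, keep it upright, and stand it on edge in the only empty slot of the white three-slot sorter, lowering it gently to the slot's floor instead of dropping it, then let go. Leave the two boxes that are already filed in the sorter standing where they are.

Things in the scene. Friction and masses are not known exactly. Their poses are not given: they have to be found in the camera images.
- big_box: The box to file: cardboard jigsaw box on edge, 130 mm long (x), 32 thick (y), 160 tall (z), about 0.3 kg. Origin: centre of its underside. Loose on a fixed cork mat 3 mm thick, in a row (any place, 80 mm pitch across the thickness) with two lower boxes 32 mm thick: 130 long x 95 tall and 65 long x 105 tall. Grip it across the thickness, near the top, at mid length.
- slot_pad: Grey felt pad, fixed, 176 x 44 x 2 mm, on the floor of the empty slot. Origin: centre of its underside = slot floor centre, 10 mm above the table; x along the slot, y across, z up. Slot 48 mm wide, 182 long between end lips 18 mm high. Fixed sorter: three slots at 56 mm pitch (any may be empty), dividers 8 mm thick, 75 mm above the floor. A box in the slot rests 2 mm above the origin.
- filed_long: Cardboard box already filed on edge in one of the other slots, 140 mm long (x), 32 mm thick (y), 90 mm tall (z), loose. Origin at the centre of its underside. Leave it.
- filed_short: Cardboard box already filed on edge in one of the other slots, 120 mm long (x), 36 mm thick (y), 85 mm tall (z), loose. Origin at the centre of its underside. Leave it.
Mind the look-alikes: they are no part of the job. What is shaped like the filed_long but pink, red or turquoise is not meant.

How it is judged:
By the outcome, as a careful person would: the job done as asked, in the order asked, and still so for the second after the job is handed in, with the robot touching nothing.
It also fails if it takes over 32 s, if anything falls off the work surface, if the arm or the gripper's body presses on something with over 40 N, if the wrist force passes 120 N, or if a joint passes its speed limit or range.

## Working session

There is one attempt and no reset: what is moved stays moved. The work goes in short steps, Python scripts to look and compute and a shell command to move; the robot and the scene stay as the last step left them, time stands still between calls to the robot, and variables do not carry over. Pictures are saved under pics/ and viewed, at most 10 in all, crops included, and the job is handed in when it is done.

```bash
mkdir -p pics; python3 - <<'E'
from plant import *
import cv2,json,numpy as np
o=get_obs();print(o['clock'],o['tool_pos'],o['orientation'],o['opening'],o['joint_pos'])
for n in ["scene","side"]:
    s=snapshot(n);cv2.imwrite(f"pics/{n}0.png",s["color"][:,:,::-1])
    np.savez(f"{n}.npz",**s);print(n,s["fx"],s["cx"],np.round(s["R"],3).tolist(),s["t"])
E
```

```text
0.0 [6.74804945e-01 4.08379157e-06 4.03711698e-01] [ 1.79904681e+02 -7.09045411e-03 -9.00085030e+01] 0.08777978584796287 [ 1.65069169e+01  2.05918689e+01  6.33610362e-01 -2.15828422e-02
 -7.01351444e+01 -1.65080754e+01]
scene 529.3102235168146 320.71169012592924 [[-0.169, 0.986, 0.001], [0.616, 0.107, -0.78], [-0.769, -0.131, -0.626]] [ 0.07334404 -0.27545028  1.59579871]
side 547.2532036422463 316.71536656405556 [[1.0, -0.025, 0.004], [-0.016, -0.756, -0.654], [0.019, 0.654, -0.756]] [-0.49120161  0.07865564  1.02801251]
```

View pics/scene0.png

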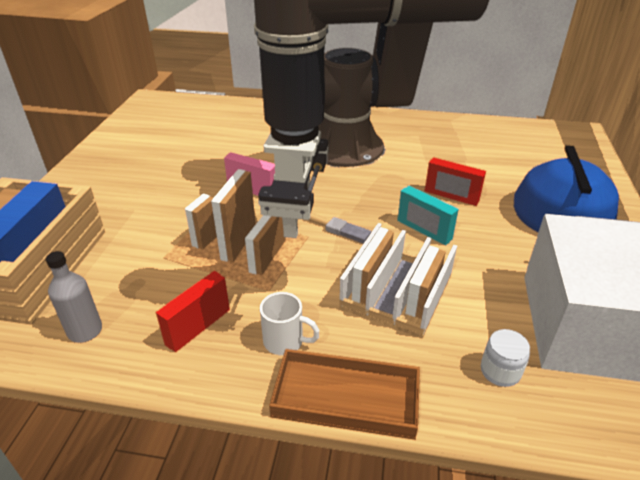

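View pics/side0.png

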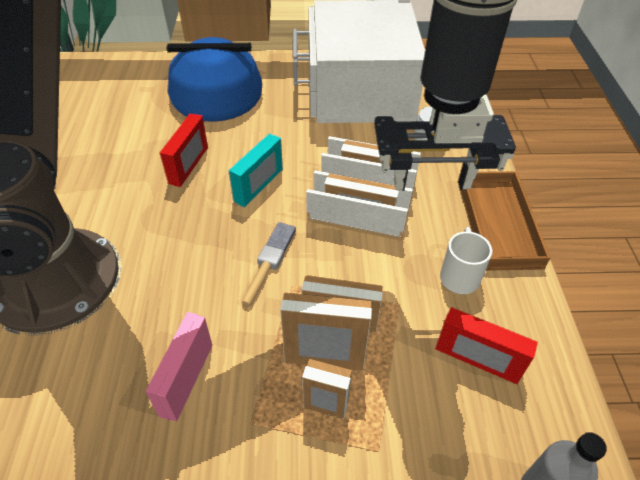

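The scene view shows the mat with three boxes: low long (265,243), tall (236,215), short (200,222). The middle one is clearly the tallest and is also the long one in the side view (326,330), so it fits big_box. The sorter's middle slot is empty (scene 390,285; side 365,185). I'll enlarge both to confirm and pick corners.

```bash
python3 - <<'E'
import cv2
a=cv2.imread("pics/scene0.png")[150:340,165:465]
cv2.imwrite("pics/c1.png",cv2.resize(a,None,fx=2.6,fy=2.6,interpolation=cv2.INTER_CUBIC))
a=cv2.imread("pics/side0.png")[130:430,250:430]
a=cv2.hconcat([a[0:150],a[140:290]])
cv2.imwrite("pics/c2.png",cv2.resize(a,None,fx=2.2,fy=2.2,interpolation=cv2.INTER_CUBIC))
E
```

```text
(no output)
```

View pics/c1.png

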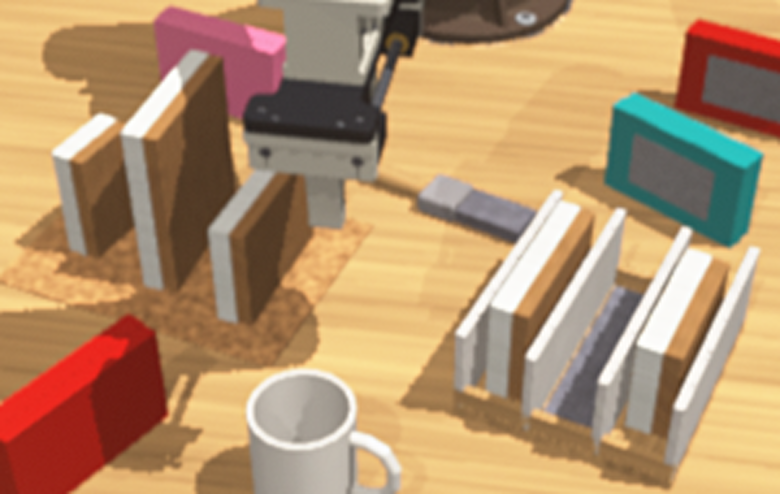

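View pics/c2.png

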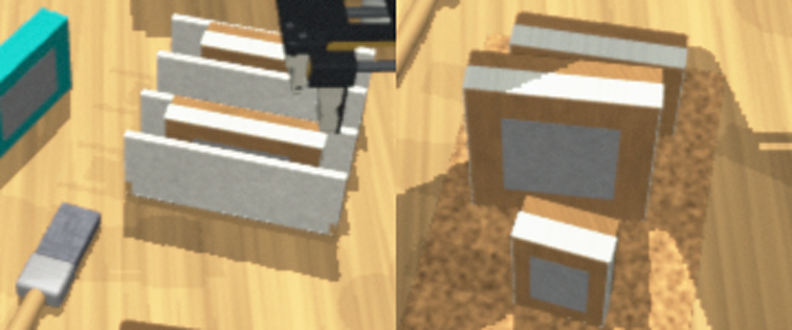

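```bash
cat > fit.py <<'E'
import numpy as np
from scipy.optimize import least_squares
C={n:dict(np.load(n+".npz")) for n in("scene","side")}
def proj(n,P):
    c=C[n];q=np.atleast_2d(P)@c["R"].T+c["t"]
    return np.c_[c["fx"]*q[:,0]/q[:,2]+c["cx"],c["fy"]*q[:,1]/q[:,2]+c["cy"]]
def sc(p):return("scene",165+p[0]/2.6,150+p[1]/2.6)
def sl(p):return("side",250+p[0]/2.2,130+p[1]/2.2)
def sr(p):return("side",250+(p[0]-396)/2.2,270+p[1]/2.2)
def fit(pts,p0):  # pts: (cam,u,v),(a,b,z) local; a may be 'sign' of free half length
    def res(p):
        c,s=np.cos(p[2]),np.sin(p[2]);r=[]
        for (n,u,v),(a,b,z) in pts:
            if len(p)>3:a=a*p[3]
            r+=list(proj(n,[p[0]+c*a-s*b,p[1]+s*a+c*b,z])[0]-[u,v])
        return np.array(r)
    f=least_squares(res,p0,loss="soft_l1");print(np.round(f.x,4),"yaw",np.degrees(f.x[2]));print(np.round(res(f.x).reshape(-1,2),1).tolist())
    return f.x
E
python3 - <<'E'
from fit import *
h,w,T,B=.065,.016,.163,.003
fit([(sr((466,93)),(-h,-w,T)),(sr((661,107)),(h,-w,T)),(sr((470,203)),(-h,-w,B)),(sr((645,218)),(h,-w,B)),(sr((664,68)),(h,w,T)),(sr((470,52)),(-h,w,T)),
(sc((124,135)),(h,-w,T)),(sc((195,50)),(-h,-w,T)),(sc((145,287)),(h,-w,B)),(sc((225,62)),(-h,w,T)),(sc((180,290)),(h,w,B))],[.5,-.3,0])
pts=[]
for i,(f,n) in enumerate(zip([(556,192),(620,210),(686,229),(752,248)],[(457,335),(527,358),(599,380),(673,406)])):
    b=-.088+.056*i;pts+=[(sc(f),(-1,b,.085)),(sc(n),(1,b,.085))]
for i,l in enumerate([(125,134),(141,92),(156,54),(171,15)]): pts.append((sl(l),(-1,-.088+.056*i,.085)))
pts.append((sl((347,176)),(1,-.088,.085)))
fit(pts,[.6,.2,0,.09])
E
```

```text
[ 0.5006 -0.1808 -0.126 ] yaw -7.219022836325349
[[-1.1, -2.1], [0.5, -0.4], [1.5, 0.9], [0.1, 1.5], [-0.1, -1.3], [0.2, -1.6], [-0.7, -1.5], [-2.2, -0.5], [0.3, -1.2], [-0.4, -2.9], [-0.0, 0.4]]
[ 0.5958  0.1917 -0.2946  0.0995] yaw -16.876869568702975
[[0.2, -1.5], [0.0, -0.9], [-0.2, -1.4], [-0.1, -0.7], [-0.5, -1.4], [0.2, 0.3], [0.1, -1.2], [0.8, 0.1], [-0.0, -0.4], [0.5, -0.2], [0.9, -0.6], [1.0, 0.5], [0.8, 0.7]]
```

The crops confirm it: the tall, long box in the middle of the row (c1 175,170; c2 565,130) is the big_box. The low long one (c1 260,245) and the short one (c1 90,185) do not fit. The empty slot is the middle one, with the grey pad showing (c1 600,350). Box: (0.501,-0.181), yaw -7.2°. Slot: (0.596,0.192), yaw -16.9°.

```bash

python3 -m handwheel '[[1,0.9,0.87,0,0,0,0],[1,0.9,0.87,0,0,0,0],[1,0.9,0.87,0,0,0,0],[1,0.9,0.87,0,0,0,0],[1,0.9,0.87,0,0,0,0]]' | tail -c 400
python3 -m handwheel '[[1,0.9,0.87,0,0,0,0],[1,0.9,0.87,0,0,0,0],[1,0.9,0.87,0,0,0,0],[1,0,0,0,0,0,-1],[1,0,0,0,0,0,-1]]' | tail -c 400
```

```text
clock: 0.72
tool_pos: [0.5653, -0.1132, 0.4043]
orientation: [180.0, 0.0, -90.0]
force: [0.1, -0.1, -0.0]
opening: 0.0875
gripper_force: 0.0
clock: 1.35
tool_pos: [0.5002, -0.1808, 0.4047]
orientation: [-180.0, 0.0, -77.9]
force: [0.0, 0.4, 0.5]
opening: 0.0875
gripper_force: 0.0
```

Tracking is good. I need 70.7° more of yaw, then a wrist check.

```bash

python3 -m handwheel '[[1,0,0,0,0,0,-1],[1,0,0,0,0,0,-1],[1,0,0,0,0,0,-1],[1,0,0,0,0,0,-1],[1,0,0,0,0,0,-1]]' | head -3
python3 -m handwheel '[[1,0,0,0,0,0,-1],[1,0,0,0,0,0,-1],[1,0,0,0,0,0,-1],[1,0,0,0,0,0,-1],[1,0,0,0,0,0,-1]]' | head -3
python3 -m handwheel '[[1,0,0,0,0,0,-1],[1,0,0,0,0,0,-0.78],[1,0,0,0,0,0,0]]'
python3 - <<'E'
from plant import *
import cv2,numpy as np
from scipy.spatial.transform import Rotation as Ro
o=get_obs();s=snapshot("wrist");im=s["color"][:,:,::-1].copy()
T=np.array(s["tool_from_camera"]);R=Ro.from_euler("xyz",o["orientation"],degrees=True).as_matrix()
c,d=np.cos(-.126),np.sin(-.126)
for z in(.163,.003):
  pts=[]
  for a,b in[(-1,-1),(1,-1),(1,1),(-1,1)]:
    P=np.array([.5006+c*a*.065-d*b*.016,-.1808+d*a*.065+c*b*.016,z])
    q=T[:3,:3].T@(R.T@(P-o["tool_pos"])-T[:3,3])
    th=np.arctan2(np.hypot(q[0],q[1]),q[2]);k=th/np.hypot(q[0],q[1])
    pts.append([s["fx"]*q[0]*k+s["cx"],s["fy"]*q[1]*k+s["cy"]])
  print(np.round(pts).tolist())
  if z>.1: cv2.polylines(im,[np.int32(pts)],True,(0,255,0),1)
cv2.imwrite("pics/w1.png",im)
E
```

```text
clock: 1.98
tool_pos: [0.5006, -0.1804, 0.4045]
orientation: [180.0, 0.0, -47.8]
clock: 2.6
tool_pos: [0.5005, -0.1804, 0.4045]
orientation: [180.0, 0.0, -17.8]
clock: 2.98
tool_pos: [0.5006, -0.1803, 0.4045]
orientation: [-180.0, 0.0, -7.4]
force: [-0.5, -0.3, 0.6]
opening: 0.0879
gripper_force: 0.0
[[349.0, 340.0], [353.0, 147.0], [299.0, 147.0], [303.0, 340.0]]
[[340.0, 263.0], [341.0, 142.0], [309.0, 142.0], [311.0, 263.0]]
```

View pics/w1.png

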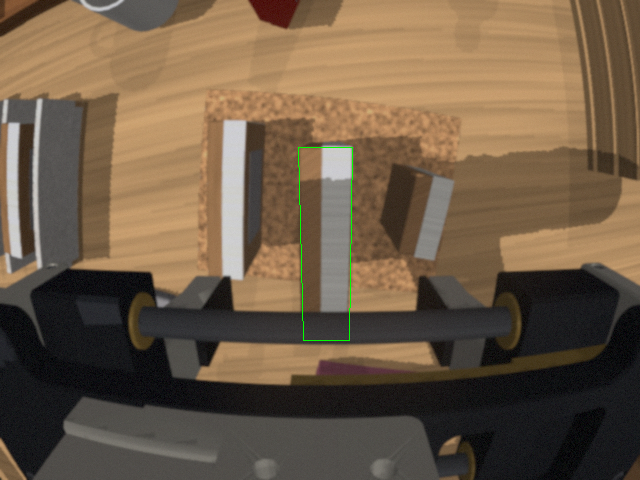

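The wrist view shows the predicted outline lying on the tall box top (302-352, 147-340), so the pose is right. Both fingers hang clear on either side. Next: descend and grip.

```bash

python3 -m handwheel '[[1,0,0,0.9,0,0,0],[1,0,0,0.9,0,0,0],[1,0,0,0.9,0,0,0],[1,0,0,0.9,0,0,0],[1,0,0,0.5,0,0,0]]'
python3 -m handwheel '[[-1,0,0,0,0,0,0],[-1,0,0,0,0,0,0],[-1,0,0,0,0,0,0],[-1,0,0,0,0,0,0],[-1,0,0,0,0,0,0]]'
python3 -m handwheel '[[-1,0,0,0,0,0,0],[-1,0,0,0,0,0,0],[-1,0,0,0,0,0,0]]'
```

```text
clock: 3.65
tool_pos: [0.5006, -0.1801, 0.3011]
orientation: [180.0, 0.1, -7.4]
force: [0.8, -0.3, 0.2]
opening: 0.0873
gripper_force: 0.0
clock: 4.28
tool_pos: [0.501, -0.18, 0.3025]
orientation: [-180.0, -0.0, -7.3]
force: [0.3, 1.3, 0.5]
opening: 0.043
gripper_force: 0.0
clock: 4.65
tool_pos: [0.501, -0.18, 0.3022]
orientation: [180.0, -0.0, -7.3]
force: [0.3, 0.0, 0.8]
opening: 0.032
gripper_force: 29.9
```

Gripped at 32 mm. Next is a 140 mm lift.

```bash

python3 -m handwheel '[[-1,0,0,-0.3,0,0,0],[-1,0,0,-0.6,0,0,0],[-1,0,0,-0.8,0,0,0],[-1,0,0,-0.8,0,0,0],[-1,0,0,-0.8,0,0,0]]'
python3 -m handwheel '[[-1,0,0,-0.8,0,0,0],[-1,0,0,-0.8,0,0,0],[-1,0,0,-0.5,0,0,0],[-1,0,0,-0.2,0,0,0],[-1,0,0,0,0,0,0]]'
cat > go.py <<'E'
from plant import *
import numpy as np
from scipy.spatial.transform import Rotation as Ro
o=get_obs();R=Ro.from_euler("xyz",o["orientation"],degrees=True).as_matrix()
d=np.array([.5958,.1917,o["tool_pos"][2]])-o["tool_pos"]
print("total x,y,z units",np.round(R.T@d/.025,3),"yaw turn units",round((o["orientation"][2]+16.9)/6,2))
E
python3 go.py
```

```text
clock: 5.28
tool_pos: [0.5009, -0.18, 0.3864]
orientation: [-180.0, -0.0, -7.3]
force: [1.0, -0.3, -2.6]
opening: 0.0321
gripper_force: 29.9
clock: 5.9
tool_pos: [0.5009, -0.18, 0.4421]
orientation: [-180.0, 0.0, -7.3]
force: [-0.2, 0.6, -3.2]
opening: 0.032
gripper_force: 29.9
total x,y,z units [ 1.871e+00 -1.523e+01  3.000e-03] yaw turn units 1.6
```

```bash

python3 -m handwheel '[[-1,0,-0.3,0,0,0,0],[-1,0,-0.6,0,0,0,0],[-1,0.12,-0.84,0,0,0,0],[-1,0.12,-0.84,0,0,0,0],[-1,0.12,-0.84,0,0,0,0]]' | head -4
python3 -m handwheel '[[-1,0.12,-0.84,0,0,0,0],[-1,0.12,-0.84,0,0,0,0],[-1,0.12,-0.84,0,0,0,0],[-1,0.12,-0.84,0,0,0,0],[-1,0.12,-0.84,0,0,0,0]]' | head -4
python3 -m handwheel '[[-1,0.12,-0.84,0,0,0,0],[-1,0.12,-0.84,0,0,0,0],[-1,0.12,-0.84,0,0,0,0],[-1,0.12,-0.84,0,0,0,0],[-1,0.12,-0.84,0,0,0,0]]' | head -4
python3 -m handwheel '[[-1,0.12,-0.84,0,0,0,0],[-1,0.12,-0.84,0,0,0,0],[-1,0.07,-0.84,0,0,0,0],[-1,0,-0.6,0,0,0,0],[-1,0,-0.29,0,0,0,0]]' | head -4
python3 -m handwheel '[[-1,0,0,0,0,0,0.4],[-1,0,0,0,0,0,0.6],[-1,0,0,0,0,0,0.6],[-1,0,0,0,0,0,0],[-1,0,0,0,0,0,0]]'
python3 go.py
python3 - <<'E'
from plant import *
import cv2
a=snapshot("scene")["color"][130:340,300:500,::-1];b=snapshot("side")["color"][60:270,270:470,::-1]
cv2.imwrite("pics/h1.png",cv2.resize(cv2.hconcat([a,b]),None,fx=2,fy=2,interpolation=cv2.INTER_CUBIC))
E
```

```text
clock: 6.52
tool_pos: [0.5209, -0.0947, 0.4418]
orientation: [180.0, 0.0, -7.3]
force: [1.2, -0.7, -2.1]
clock: 7.15
tool_pos: [0.5494, 0.0073, 0.4421]
orientation: [-180.0, 0.0, -7.3]
force: [-0.4, -1.2, -1.9]
clock: 7.78
tool_pos: [0.5777, 0.1095, 0.4421]
orientation: [180.0, 0.0, -7.3]
force: [0.3, -0.5, -2.2]
clock: 8.4
tool_pos: [0.5959, 0.1927, 0.442]
orientation: [180.0, 0.0, -7.3]
force: [0.1, -0.2, -1.9]
clock: 9.02
tool_pos: [0.5958, 0.1915, 0.4422]
orientation: [-180.0, -0.0, -16.9]
force: [-1.2, -0.8, -3.3]
opening: 0.0323
gripper_force: 29.9
total x,y,z units [-0.003 -0.007  0.   ] yaw turn units 0.01
```

View pics/h1.png

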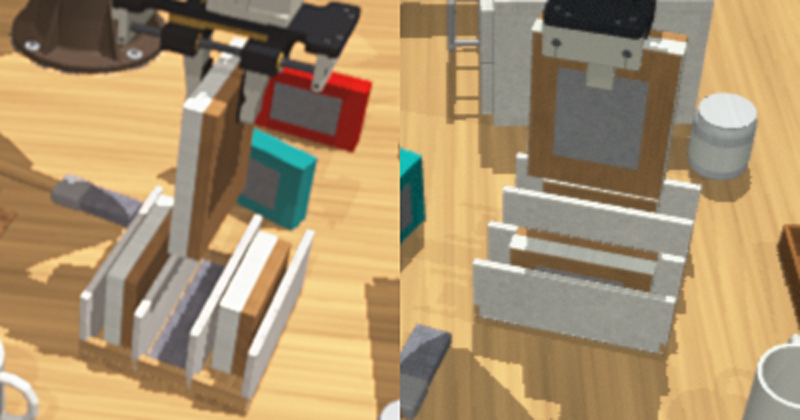

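The scene crop shows the box held upright over the middle slot (bottom near 190,255 above the pad at 200,310), parallel to the dividers. The side crop agrees. Now I'll lower it, slowing near the floor, which is at TCP z ≈ 0.311.

```bash

python3 -m handwheel '[[-1,0,0,0.3,0,0,0],[-1,0,0,0.6,0,0,0],[-1,0,0,0.6,0,0,0],[-1,0,0,0.3,0,0,0],[-1,0,0,0,0,0,0]]'
python3 -m handwheel '[[-1,0,0,0.3,0,0,0],[-1,0,0,0.4,0,0,0],[-1,0,0,0.4,0,0,0],[-1,0,0,0.4,0,0,0],[-1,0,0,0.4,0,0,0]]'
```

```text
clock: 9.75
tool_pos: [0.5958, 0.1916, 0.3961]
orientation: [179.9, 0.1, -16.9]
force: [-0.1, 0.4, -1.5]
opening: 0.0322
gripper_force: 29.9
clock: 10.38
tool_pos: [0.5958, 0.1917, 0.3489]
orientation: [180.0, 0.0, -16.9]
force: [0.3, -0.9, -2.2]
opening: 0.0321
gripper_force: 29.9
```

```bash

python3 -m handwheel '[[-1,0,0,0.4,0,0,0],[-1,0,0,0.4,0,0,0],[-1,0,0,0.2,0,0,0],[-1,0,0,0.1,0,0,0],[-1,0,0,0,0,0,0]]'
```

```text
clock: 11.0
tool_pos: [0.5959, 0.1917, 0.3222]
orientation: [-180.0, -0.0, -16.9]
force: [-0.2, 0.2, -2.5]
opening: 0.0319
gripper_force: 29.9
```

```bash

python3 -m handwheel '[[-1,0,0,0.1,0,0,0],[-1,0,0,0.1,0,0,0],[-1,0,0,0.08,0,0,0],[-1,0,0,0.04,0,0,0],[-1,0,0,0,0,0,0]]'
python3 -m handwheel '[[-1,0,0,0.04,0,0,0],[-1,0,0,0.04,0,0,0],[-1,0,0,0.02,0,0,0],[-1,0,0,0,0,0,0]]'
```

```text
clock: 11.62
tool_pos: [0.5958, 0.1917, 0.3141]
orientation: [180.0, 0.0, -16.9]
force: [-0.3, -0.2, -2.1]
opening: 0.0318
gripper_force: 29.9
clock: 12.12
tool_pos: [0.5958, 0.1917, 0.3116]
orientation: [180.0, 0.0, -16.9]
force: [-0.5, 0.0, -2.1]
opening: 0.0321
gripper_force: 29.9
```

```bash

python3 -m handwheel '[[-1,0,0,0.03,0,0,0],[-1,0,0,0,0,0,0]]' | sed -n '2p;4p'
python3 -m handwheel '[[-1,0,0,0.03,0,0,0],[-1,0,0,0,0,0,0]]' | sed -n '2p;4p'
```

```text
tool_pos: [0.5959, 0.1917, 0.3112]
force: [-0.5, 0.2, 0.4]
tool_pos: [0.5959, 0.1917, 0.3112]
force: [-3.7, -0.4, 6.5]
```

Floor contact at 6.5 N. Release, rise, then look.

```bash

python3 -m handwheel '[[0.2,0,0,0,0,0,0],[0.2,0,0,0,0,0,0],[0.5,0,0,0,0,0,0],[0.5,0,0,0,0,0,0],[0.5,0,0,0,0,0,0]]'
python3 -m handwheel '[[0.5,0,0,-0.3,0,0,0],[0.5,0,0,-0.6,0,0,0],[0.5,0,0,-0.9,0,0,0],[0.5,0,0,-0.9,0,0,0],[0.5,0,0,-0.9,0,0,0]]'
python3 -m handwheel '[[0.5,0,0,-0.5,0,0,0],[0.5,0,0,0,0,0,0]]'
python3 - <<'E'
from plant import *
import cv2
a=snapshot("scene")["color"][130:340,300:500,::-1];b=snapshot("side")["color"][60:270,270:470,::-1]
cv2.imwrite("pics/h2.png",cv2.resize(cv2.hconcat([a,b]),None,fx=2,fy=2,interpolation=cv2.INTER_CUBIC))
E
```

```text
clock: 13.25
tool_pos: [0.5959, 0.1917, 0.3101]
orientation: [180.0, 0.0, -16.9]
force: [0.2, -0.0, -0.6]
opening: 0.0654
gripper_force: 0.0
clock: 13.88
tool_pos: [0.5959, 0.1916, 0.4023]
orientation: [-179.9, -0.1, -16.9]
force: [0.7, 0.7, -0.3]
opening: 0.0655
gripper_force: 0.0
clock: 14.12
tool_pos: [0.5959, 0.1917, 0.414]
orientation: [-179.9, -0.1, -16.9]
force: [-0.2, -0.4, -0.6]
opening: 0.0657
gripper_force: 0.0
```

View pics/h2.png

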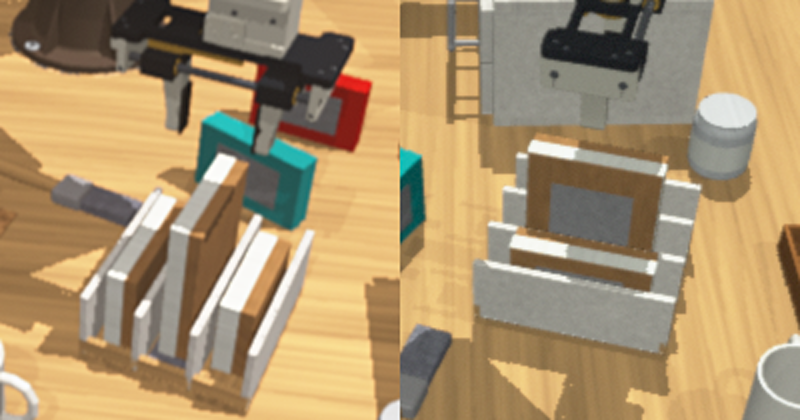

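The picture shows the box standing upright in the middle slot (scene crop 200,260; side crop 595,190), the filed boxes unmoved and the gripper clear above.

```bash
python3 -c "
from plant import *
print(close_job())"
```

```text
the job is handed in; nothing more can be done
None
```

The big box is standing upright in the sorter's middle slot, set down gently and released; the two filed boxes look unmoved, and I handed the job in at about 14 s on the robot's clock; no verdict came back.

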